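Cam-lock a test adapter into the display tester

ROBOT

A 7-joint arm with a two-finger parallel gripper is mounted at the origin on the work surface. World frame = base frame: x ahead of the robot, y to its left, z up, the work surface at z = 0. Lengths are in m, angles in rad, forces in N, time in s.
With the tool pointing down it reaches from about 0.425 to 0.95 m from the base axis. Payload 4.7 kg.
Tool frame: the origin (TCP) lies on the centre line of the jaws, within the pads' length; the fingertips stand robot.nose_length ahead of it and the grasp point (between the pads) lies 8 mm behind it (robot.nose_length is the distance from the TCP to the fingertips, in m); z points along the fingers, x is the direction in which the jaws open and shut, and the axes are right-handed (so a half turn about z gives the same grasp; the last joint's range is limited). The gripper opens to 85 mm and grips with 20 to 120 N. Pads are 22 mm wide; open, the fingers measure 114 mm over their backs; the gripper's body (76 mm by 85 mm) begins 54 mm behind the grasp point. The pads swing forward as they close: fully open they stand 13 mm farther back than shut.
Start: joints at [1.28, 0.469, -0.049, 1.532, 0.024, 1.141, -0.082], TCP at [0.175, -0.652, 0.242] pointing down, gripper open.
Joint ranges: [-2.59, 2.59], [-0.33, 1.99], [-1.39, 1.29], [0.1, 2.45], [-1.04, 4.18], [0.21, 1.99], [-2.66, 2.66]. Speed limits (rad/s): [2.57, 2.57, 3.14, 3.14, 3.14, 3.14, 3.14].

INTERFACE

Orientations are given as [roll, pitch, yaw] about the fixed x, y, z axes, in that order (R = Rz(yaw) Ry(pitch) Rx(roll)).
In Python, from plant import robot gives the robot as it stands. Calls block until the motion is done:
- robot.goto(position, orientation): joint-space move of the TCP to a pose.
- robot.move_straight(position, vel=0.15, attitude=None, contact_N=None): straight line of the TCP; attitude=None keeps the orientation; vel is the mean speed in m/s. With contact_N (N) it stops when the force on the tool has changed by that much, and returns True; else False.
- robot.move_joints(angles): joint-space move.
- robot.grip(opening, strength=None): opening from 0.0 (shut) to 1.0 (fully open); strength is the grip in N (None keeps the last); returns when the fingers have stopped.
- robot.sleep(seconds).
- robot.inverse_kinematics(position, orientation): joint angles nearest the present ones, or None.
- robot.sense(): the state.
- robot.grab_frame(name): name is "scene" or "top"; returns a dict with "image" (420x560x3 uint8, red, green, blue), "range_z" (420x560 float32, m along the optical axis (not along the pixel's ray), 0 where there is no reading), "fx", "fy", "cx", "cy" (pixels), "dist_coeffs" ([k1, k2, p1, p2, k3] as OpenCV has them; the pictures are not rectified), "R" (3x3) and "t" (3): a world point X has camera coordinates R X + t. Camera axes: x right, y down, z forward; pixel columns grow to the right and rows downward; lengths in m; the calibration is good to about 2 mm. A picture is of the moment at which its call begins.
A pose or a line that the arm cannot do raises robot.IKError and nothing moves.
- robot.close_job(): hands the job in, once; it reports no verdict.
The state is a dict: "t": time; "joint_pos": joint angles; "joint_velocities": joint speeds; "effort": joint torques, N m; "tcp_pos": TCP position; "tcp_rot": TCP orientation; "wrist_force": force on the tool from outside, world axes, zero at the start; "torque": the same for the moment, N m; "opening": opening from 0.0 (shut) to 1.0 (fully open).
Only numpy, scipy, OpenCV 4.12 (cv2) and the standard library are available. Lean on these libraries where they do the work, as an engineer would, in place of code of your own. Each camera call takes 0.05 s, during which the arm holds its last target. There are 200 camera calls.

TASK

Set the test adapter (the block with the T-shaped bolt, not the plain blank) flat in the guide of the display-test fixture and push it forward until it meets the spring contacts, with its T-bar inside the open hook of the cam disc. Then turn the cam clockwise by its crank post, about half a turn, until you feel the hook has drawn the adapter tight against the steel stops; stop as soon as it goes firm, because forcing it further damages the bolt. Let go of everything, with the cam left locked, and leave the other things on the bench where they are.

Things in the scene. Friction and masses are not known exactly. Their poses are not given: they have to be found in the camera images.
- cam_axis (a point): Point on the cam's upright turning axis, 22 mm above the bench: the bolt's height when the adapter is in the guide. Axes: x along the guide, the way the adapter is pushed in; y across it; z up. The cam's fixture is fixed to the bench; its base plate is 250 x 110 x 10 mm, from x = -180 to +70 mm here.
- guide (a point): Point on the base plate's top (10 mm above the bench), mid-way between the guide's rails, 94 mm before the cam axis; same axes. Steel rails run 60 to 150 mm before the cam axis, 63 mm apart (adapter 60 mm wide), with 45 degree lead-ins on top (up to 22 mm above the bench) and flared ends to 180 mm.
- receiver: The whole fixed display-test fixture. Origin on the bench under the cam axis; axes of cam_axis. Two brass spring contacts meet the adapter's front when its T-bar is 18 mm before the cam axis (its middle 98 mm before); they push back 4 N plus 0.8 N per mm. Beyond stand two steel stops, met after 3 to 5 mm more: their shims vary unseen.
- cam (a joint): Cam angle, rad: 0 = open, hook's mouth facing the adapter (starts within 0.2); grows clockwise seen from above, up to 4.3. The hook takes the T-bar at about 1.3 and draws it in 2.2 mm per rad, to over 2.5 against the soft contacts alone; it goes tight on the stops somewhere from 2.6 to 3.7: hidden shims differ. It stays where it is left.
- hook: The C-shaped steel hook (scroll) of the cam disc, about 60 mm across, 11 to 35 mm above the bench, turning with the cam; origin on the cam axis at bench height. Its mouth opens towards the adapter when the cam is at 0. It should end pulling the T-bar with 16 to 120 N.
- post (a point): Grip point of the upright black crank post, 14 mm across, 42 to 78 mm above the bench (point at 62), 45 mm from the cam axis, above a steel arm. At cam 0 it lies to +y of the axis (cam_axis frame) and swings past +x to -y. Pushing it takes 1 to 2 N free, 3 to 7 N against the contacts; on the stops it rises, and 3 N more is firm.
- rib (a point): Centre of the grip rib on top of the adapter: 40 mm long (along the adapter's x), 12 mm thick, 24 to 56 mm above the underside (point at 44). Axes: x towards the T-bolt, z up. The adapter weighs about 0.35 kg.
- adapter_mid (a point): Middle of the adapter's grey body (80 x 60 x 24 mm along its x, y, z), 12 mm above its underside, 32 mm below the rib point. Same axes as rib.
- tbar (a point): Middle of the upright T-bar (8 mm diameter, 22 mm tall) at the end of the adapter's bolt, 80 mm ahead of the adapter's middle and 40 mm ahead of its front face, 12 mm above its underside.
- blank: Bystander: a plain blank block like the adapter but without any bolt; origin under its centre.
- panel: Bystander: a dark phone display, 150 x 72 x 8 mm, flat on the bench.
- screwdriver: Bystander: a screwdriver, 160 mm long.
- dispenser: Bystander: a white dispenser bottle with a steel cap, 56 mm wide, 140 mm tall.
- swab_cup: Bystander: a steel cup, 64 mm wide, 70 mm tall.
- box_small: Bystander: a small cardboard box, 70 x 100 x 30 mm.
Things that resemble listed ones, but are neither listed nor needed, are in the scene too. Leave any blue or yellow look-alike of the part that bears rib alone.

How it is judged:
On the way, in this order (a step that is already met when the one before it is completed fails the run):
1. the adapter lies flat in the guide against the spring contacts with its T-bar inside the open hook, the cam not yet turned (x of tbar in the frame of cam_axis between -0.0225 and -0.008 m and y of tbar in the frame of cam_axis between -0.006 and 0.006 m and z of tbar in the frame of cam_axis between -0.004 and 0.004 m and angle between adapter_mid's own z axis and vertical below 0.08 rad and value of joint cam below 0.6 rad), for 0.2 s.
2. the cam has been turned and its hook holds the T-bar (value of joint cam above 1.8 rad and contact force between hook and adapter above 4 N), for 0.2 s.
At the end, for the whole second after the job is handed in: Adapter flat in the guide (tilt < 0.08 rad), T-bar within 6 mm of the middle line, 4 mm of bolt height and 8 to 22.5 mm before the cam axis; cam past 2.2 rad, hook pulling the T-bar with over 16 N, which only the stops can resist; all at rest (x of tbar in the frame of cam_axis between -0.0225 and -0.008 m and y of tbar in the frame of cam_axis between -0.006 and 0.006 m and z of tbar in the frame of cam_axis between -0.004 and 0.004 m and angle between adapter_mid's own z axis and vertical below 0.08 rad and value of joint cam above 2.2 rad and contact force between hook and adapter above 16 N and linear speed of adapter below 0.01 m/s and velocity of joint cam below 0.05 rad/s); the robot touches nothing.
It fails at once if the hook pulls on the T-bar with more than 120 N (over-tightened) (contact force between hook and adapter above 120 N).
It fails at once if another thing on the bench is moved by more than 20 mm (distance of any of blank, panel, screwdriver, dispenser, swab_cup, box_small from where it was at the start of the episode above 0.02 m).
It also fails if it takes over 72 s, if anything falls off the work surface, if the arm or the gripper's body presses on something with over 40 N, if the wrist force passes 120 N, or if a joint passes its speed limit or range.

## Working session

There is one attempt and no reset: what is moved stays moved. The work goes in short steps, each a Python script; the robot and the scene stay as the last script left them, time stands still between calls to the robot, and variables do not carry over. Pictures are saved under pics/ and viewed, about 8 in all and at most 12, crops included, and the job is handed in when it is done.

```bash
ls; mkdir -p pics
python3 - <<'E'
from plant import robot
import cv2,numpy as np,pickle
print(robot.nose_length, robot.sense())
for n in("top","scene"):
    f=robot.grab_frame(n); pickle.dump(f,open(n+"0.pkl","wb"))
    cv2.imwrite(f"pics/{n}0.png",f["image"][:,:,::-1])
    print(n,f["fx"],f["fy"],f["cx"],f["cy"],f["dist_coeffs"],f["R"],f["t"], -f["R"].T@f["t"])
E
```

```text
pics
0.011 {'t': 0.0, 'joint_pos': array([ 1.28011064,  0.46948199, -0.04859226,  1.53369565,  0.02407404,
        1.14098871, -0.08230325]), 'joint_velocities': array([-0.00024157,  0.00067171,  0.00015581,  0.00136187, -0.00082278,
        0.0024256 , -0.00052749]), 'effort': array([ 6.05340338e-04, -5.10311329e+01, -4.64491756e-02, -2.37716442e+01,
        1.06619022e-02,  7.52612919e-03,  6.91696513e-06]), 'tcp_pos': array([ 0.17456482, -0.65145512,  0.24123331]), 'tcp_rot': array([ 3.14154237e+00,  1.98862567e-03, -1.30899550e+00]), 'wrist_force': array([ 0.09061704, -0.53221469, -0.48353008]), 'torque': array([ 0.05560328,  0.03269812, -0.02170274]), 'opening': 1.0011814378267179}
top 410.03470419296997 410.03470419296997 281.10105161118196 208.81837932740592 [-0.05283605  0.          0.          0.          0.        ] [[-0.01327416 -0.99977765 -0.01638465]
 [-0.98210578  0.01611461 -0.18763945]
 [ 0.18786176  0.01360071 -0.98210131]] [-0.06827406  0.50360205  1.35763598] [ 0.23863631 -0.09483904  1.42671304]
scene 484.15624950606554 484.15624950606554 284.69749443390975 215.6054117508261 [-0.00367232  0.          0.          0.          0.        ] [[-0.31011737  0.95062802 -0.0115583 ]
 [ 0.72583591  0.22889799 -0.64866628]
 [-0.61399467 -0.20955211 -0.76098519]] [ 0.24232027 -0.2904198   1.94091908] [1.47765881 0.24284375 1.29142596]
```

View pics/top0.png

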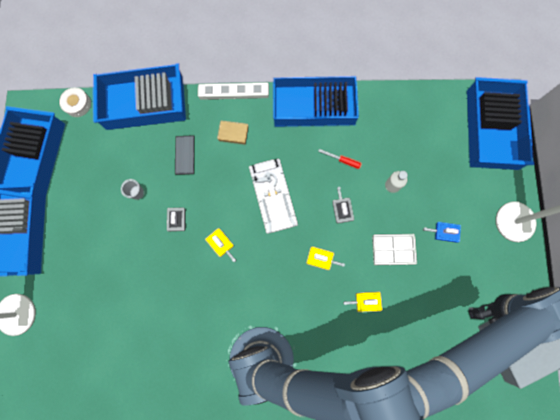

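View pics/scene0.png

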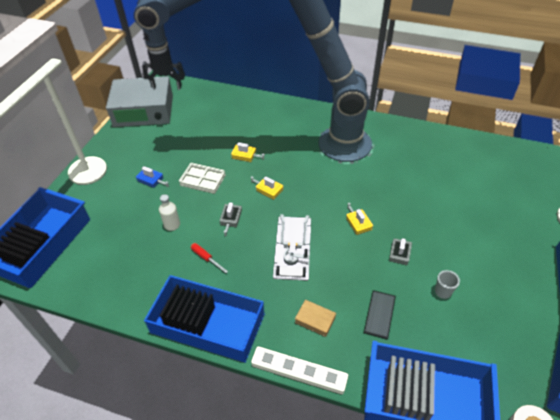

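The top view shows these candidates:
- Grey block with a bolt pointing up at (343,209): this matches the adapter.
- Grey block without a bolt at (176,219): the blank.
- Yellow look-alikes at (219,242), (320,258) and (370,302), and a blue one at (448,232).

The fixture is at (273,195). I choose (343,209) and will check it in a crop.

```bash
cat > h.py <<'E'
import cv2,numpy as np,pickle
def K(f): return np.array([[f["fx"],0,f["cx"]],[0,f["fy"],f["cy"]],[0,0,1.]])
def ray(f,uv,z):
    p=cv2.undistortPoints(np.array(uv,float).reshape(-1,1,2),K(f),np.array(f["dist_coeffs"])).reshape(-1,2)
    d=np.c_[p,np.ones(len(p))]@f["R"]; c=-f["R"].T@f["t"]
    return c+d*((z-c[2])/d[:,2])[:,None]
def proj(f,X):
    return cv2.projectPoints(np.array(X,float).reshape(-1,1,3),cv2.Rodrigues(f["R"])[0],f["t"],K(f),np.array(f["dist_coeffs"]))[0].reshape(-1,2)
def cloud(f):
    h,w=f["range_z"].shape; v,u=np.mgrid[:h,:w]
    p=cv2.undistortPoints(np.stack([u,v],-1).reshape(-1,1,2).astype(float),K(f),np.array(f["dist_coeffs"])).reshape(-1,2)
    z=f["range_z"].reshape(-1,1); return ((np.c_[p,np.ones(len(p))]*z-f["t"])@f["R"]).reshape(h,w,3)
def crop(f,x0,y0,x1,y1,s): return cv2.resize(f["image"][y0:y1,x0:x1,::-1],None,fx=s,fy=s,interpolation=cv2.INTER_CUBIC)
E
python3 - <<'E'
from h import *
t=pickle.load(open("top0.pkl","rb"));s=pickle.load(open("scene0.pkl","rb"))
a=crop(t,240,150,370,240,6); b=crop(s,210,190,340,290,6)
cv2.imwrite("pics/c1.png",a);cv2.imwrite("pics/c2.png",b)
P=cloud(t)
# green-free mask near adapter and fixture
im=t["image"].astype(int)
hsv=cv2.cvtColor(t["image"],cv2.COLOR_RGB2HSV)
m=((hsv[...,1]<90)).astype(np.uint8)
n,l,st,ce=cv2.connectedComponentsWithStats(m)
for i in range(1,n):
    if 60<st[i,4]<3000 and 120<ce[i][1]<320:
        q=P[l==i]; print(st[i],ce[i].round(1),np.median(q,0).round(3),q[:,2].min().round(3),q[:,2].max().round(3))
E
```

```text
[217 120  32  25 127] [229.8 130.3] [0.822 0.114 0.   ] -0.008 1.427
[   2  122   43   37 1026] [ 24.7 140.2] [0.766 0.844 0.077] 0.018 1.427
[175 135  19  40 738] [184.  154.8] [0.716 0.276 0.007] -0.007 1.427
[318 149  35  13 104] [330.8 154. ] [ 0.708 -0.255  0.003] -0.006 0.027
[ 248  158   50   76 2392] [272.7 195.6] [ 0.557 -0.046  0.01 ] -0.008 1.427
[385 170  23  23 391] [396.3 181. ] [ 0.584 -0.465  0.088] -0.01 1.427
[120 178  25  22 395] [131.6 189.1] [0.585 0.455 0.029] -0.007 1.427
[332 186  23  38 513] [342.4 208.2] [ 0.503 -0.286  0.023] -0.008 1.427
[  0 199  29  34 917] [ 13.2 215.4] [0.496 0.858 0.073] 0.001 1.427
[166 207  20  25 459] [175.2 219. ] [0.475 0.291 0.023] -0.009 1.427
[444 228  15   6  72] [451.  230.6] [ 0.416 -0.652  0.053] 0.022 1.427
[ 372  233   46   33 1374] [394.1 249.1] [ 0.361 -0.46   0.006] -0.008 1.427
[213 236  10  11  62] [217.4 240.9] [0.394 0.141 0.053] 0.019 0.061
[315 254  13   7  61] [320.5 257.1] [ 0.335 -0.205  0.053] 0.018 1.427
[   0  293   36   44 1293] [ 16.2 314.2] [0.154 0.848 0.012] -0.009 1.427
[364 299  14   6  67] [370.5 301.7] [ 0.186 -0.365  0.052] 0.02 0.062
```

View pics/c1.png

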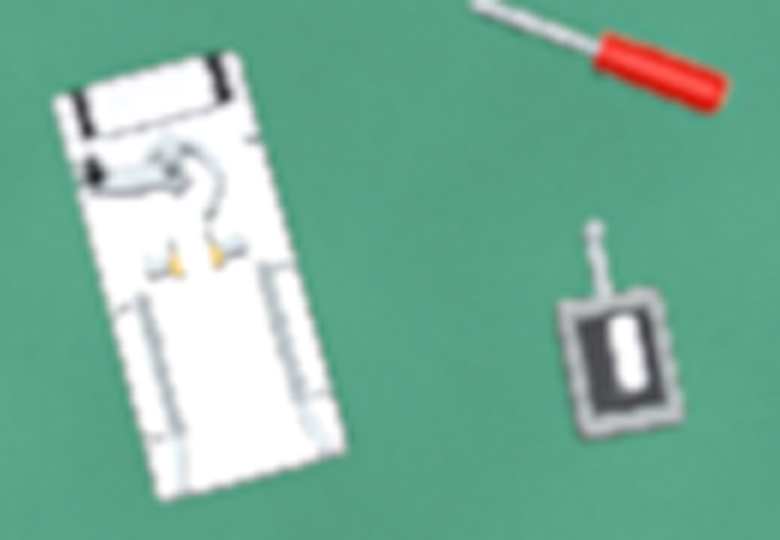

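View pics/c2.png

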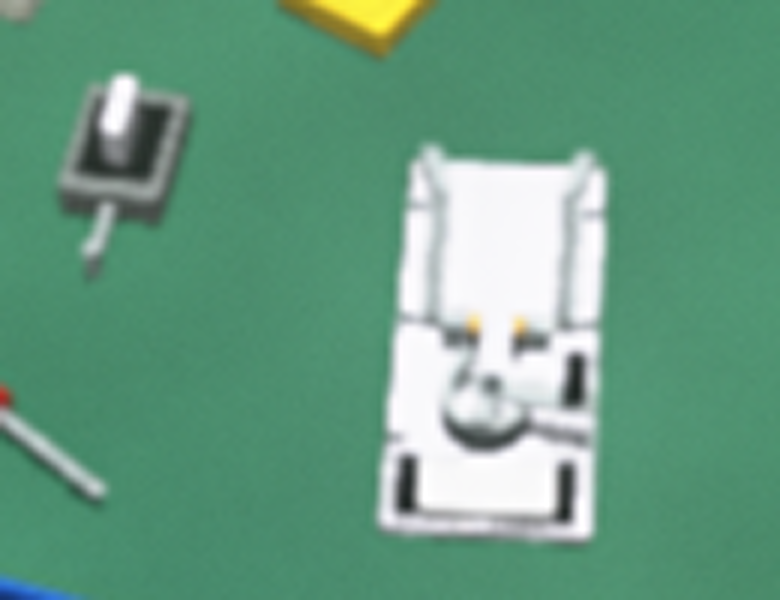

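Crop 1 confirms it: the grey block has a rod with a T-bar tip at crop (594,230) and a white rib at (628,352). The fixture plate has its guide at the near end and the cam around crop (172,168). The black post is at (93,175), which is the +y side.

Run:
```python
from h import *
def rect(P): 
    (c,s,a)=cv2.minAreaRect((P[:,:2]*1000).astype(np.float32)); return np.round(c,1),np.round(s,1),round(a,1)
for nm in("top","scene"):
    t=pickle.load(open(nm+"0.pkl","rb")); hsv=cv2.cvtColor(t["image"],cv2.COLOR_RGB2HSV)
    v=(hsv[...,1]<90).astype(np.uint8)
    n,l,st,ce=cv2.connectedComponentsWithStats(v)
    for name,xyz,z in (("plate",(.557,-.046,.01),.01),("adapter",(.503,-.286,.024),.024)):
        u=proj(t,[xyz])[0].round().astype(int); i=l[u[1],u[0]]
        m=(l==i).astype(np.uint8)
        if name=="adapter":
            mo=cv2.morphologyEx(m,cv2.MORPH_OPEN,np.ones((7,7)))
        else: mo=m
        c=max(cv2.findContours(mo,0,cv2.CHAIN_APPROX_NONE)[0],key=len)
        print(nm,name,st[i],"rect z",z,rect(ray(t,c.reshape(-1,2),z)))
        if name=="adapter":
            x0,y0,w,h,_=st[i]
            white=np.zeros_like(m); white[y0:y0+h,x0:x0+w]=(hsv[y0:y0+h,x0:x0+w,2]>235)&(hsv[y0:y0+h,x0:x0+w,1]<40)
            ys,xs=np.nonzero(white); print("rib px",len(xs),xs.mean(),ys.mean()); print(rect(ray(t,np.c_[xs,ys],.056)))
            d=m.astype(bool)&~cv2.dilate(mo,np.ones((3,3))).astype(bool)
            ys,xs=np.nonzero(d); print("bolt", ray(t,np.c_[xs,ys],.014)[:, :2].round(4).tolist()[:6] if nm=="top" else ray(t,np.c_[xs,ys],.012)[:,:2].round(4).tolist()[-6:])
```

```text
top plate [ 248  158   50   76 2392] rect z 0.01 (array([561. , -45.3]), array([260.4, 119. ]), 14.4)
top adapter [332 186  23  38 513] rect z 0.024 (array([ 500.2, -289.7]), array([86.3, 65.9]), 8.5)
rib px 33 344.27272727272725 208.03030303030303
(array([ 500.1, -290.8]), array([35.7, 10.1]), 8.8)
bolt [[0.5878, -0.2779], [0.5878, -0.2814], [0.5843, -0.2742], [0.5842, -0.2777], [0.5841, -0.2813], [0.5841, -0.2848]]
scene plate [ 272  214   40   67 2305] rect z 0.01 (array([558.7, -45. ]), array([269.6, 118.2]), 14.5)
scene adapter [219 202  23  34 468] rect z 0.024 (array([ 508.2, -287.1]), array([99.9, 68.7]), 17.5)
rib px 24 229.41666666666666 206.875
(array([ 500.8, -289.5]), array([37.1,  9. ]), 8.2)
bolt [[0.5843, -0.2793], [0.5833, -0.2761], [0.5823, -0.2729], [0.5883, -0.2777], [0.5873, -0.2744], [0.5863, -0.2712]]
```

```bash
cat >> h.py <<'E'
YF=np.deg2rad(14.45); AX=np.array([.561,-.0453])+.055*np.array([np.cos(YF),np.sin(YF)])
def F(x,y): # fixture (cam axis) -> world xy
    c,s=np.cos(YF),np.sin(YF); return AX+np.array([c*x-s*y,s*x+c*y])
def Fi(p):
    c,s=np.cos(YF),np.sin(YF); d=np.asarray(p)[...,:2]-AX; return np.stack([c*d[...,0]+s*d[...,1],-s*d[...,0]+c*d[...,1]],-1)
def postpose(c,z=.060,r=.045):
    return [*F(r*np.sin(c),r*np.cos(c)),z],[np.pi,0,YF+np.pi/2-c]
E
python3 - <<'E'
from h import *
from plant import robot
print("axis",AX)
for nm in("top","scene"):
    f=pickle.load(open(nm+"0.pkl","rb")); P=cloud(f); q=Fi(P); g=(f["range_z"]>0)
    v=f["image"].max(2)
    m=g&(np.abs(q[...,1])<.07)&(q[...,0]>-.02)&(q[...,0]<.08)
    dark=m&(v<90)
    n,l,st,ce=cv2.connectedComponentsWithStats(dark.astype(np.uint8))
    for i in range(1,n):
        s=l==i
        if st[i,4]>=4: print(nm,"dark",st[i,4],ce[i].round(1),"frame",np.median(q[s],0).round(3),"z",np.percentile(P[s][:,2],[5,50,95]).round(3),"as post top",(Fi(ray(f,[ce[i]],.070))*1000).round(1))
    for a in np.arange(-.02,.08,.02):
        print([ (round(float(np.percentile(P[k][:,2],95)),3) if k.any() else None) for b in np.arange(-.06,.06,.02) for k in [m&(q[...,0]>=a)&(q[...,0]<a+.02)&(q[...,1]>=b)&(q[...,1]<b+.02)]])
for c in np.arange(0,4.1,.5):
    p,o=postpose(c); j=robot.inverse_kinematics(p,o); print(c,None if j is None else np.round(j,2))
E
```

```text
axis [ 0.61426012 -0.03157557]
top dark 9 [275.9 162.3] frame [ 0.052 -0.042] z [0.028 0.031 0.034] as post top [[ 38.6 -39.6]]
top dark 5 [255.4 178.2] frame [0.001 0.043] z [0.069 0.077 0.079] as post top [[ 2.8 42.7]]
[0.014, 0.035, 0.045, 0.045, 0.023, 0.028]
[0.015, 0.034, 0.045, 0.046, 0.075, 0.079]
[0.025, 0.023, 0.043, 0.031, 0.024, 0.024]
[0.036, 0.029, 0.028, 0.026, 0.034, 0.032]
[0.032, 0.029, 0.026, 0.026, 0.03, 0.014]
scene dark 16 [305.3 253.3] frame [0.011 0.043] z [0.048 0.06  0.077] as post top [[16.5 44.2]]
scene dark 13 [291.  262.5] frame [ 0.019 -0.   ] z [0.014 0.02  0.027] as post top [[53.4  1.7]]
scene dark 16 [277.5 270.5] frame [ 0.061 -0.041] z [0.02  0.031 0.034] as post top [[ 85.1 -37.5]]
scene dark 12 [303.8 272.8] frame [0.063 0.042] z [0.014 0.028 0.031] as post top [[88.9 42.1]]
[0.012, 0.037, 0.043, 0.045, 0.04, 0.015]
[0.012, 0.036, 0.043, 0.043, 0.075, 0.078]
[0.014, 0.022, 0.035, 0.038, 0.026, 0.014]
[0.035, 0.032, 0.027, 0.028, 0.032, 0.033]
[0.032, 0.026, 0.026, 0.024, 0.029, 0.03]
0.0 [ 0.44  0.69 -0.75  1.83  0.61  0.86  1.22]
0.5 [ 0.48  0.75 -0.82  1.77  0.68  0.93  0.68]
1.0 [ 0.46  0.76 -0.78  1.73  0.64  0.93  0.24]
1.5 [ 0.44  0.75 -0.72  1.7   0.6   0.93 -0.19]
2.0 [ 0.39  0.71 -0.58  1.7   0.48  0.88 -0.57]
2.5 [ 0.34  0.67 -0.45  1.72  0.38  0.84 -0.96]
3.0 [ 0.3   0.63 -0.35  1.77  0.29  0.79 -1.37]
3.5 [ 0.25  0.59 -0.26  1.82  0.21  0.75 -1.81]
4.0 [ 0.19  0.56 -0.19  1.88  0.16  0.72 -2.27]
```

Run:
```python
from h import *
from plant import robot
a=np.deg2rad(8.5); p=np.array([.5003,-.2902]); o=[np.pi,0,a-np.pi/2]
robot.grip(0.6,60)
robot.goto([*p,.13],o)
hit=robot.move_straight([*p,.041],vel=.12,contact_N=8); s=robot.sense()
print(hit,s["tcp_pos"].round(4),s["wrist_force"].round(1))
if not hit:
    robot.grip(0.0,60); s=robot.sense(); print("open",s["opening"])
    robot.move_straight([*p,.12],vel=.15); s=robot.sense(); print(s["opening"],s["wrist_force"].round(1),s["tcp_pos"].round(4))
    q=F(-.128,0); robot.move_straight([*q,.12],vel=.2,attitude=[np.pi,0,YF-np.pi/2]); 
s=robot.sense();print(s["t"],s["tcp_pos"].round(4))
f=robot.grab_frame("top");pickle.dump(f,open("top1.pkl","wb"));g=robot.grab_frame("scene");pickle.dump(g,open("scene1.pkl","wb"))
cv2.imwrite("pics/c3.png",np.hstack([cv2.resize(crop(f,225,140,325,250,4),(400,440)),cv2.resize(crop(g,240,150,340,260,4),(400,440))]))
```

```text
False [ 0.5008 -0.2905  0.0416] [-0.2 -0.2 -0.1]
open 0.1318571870732819
0.12461045772291304 [-0.7  0.  -4.3] [ 0.4992 -0.2898  0.1188]
5.6417 [ 0.4903 -0.0648  0.1199]
```

View pics/c3.png

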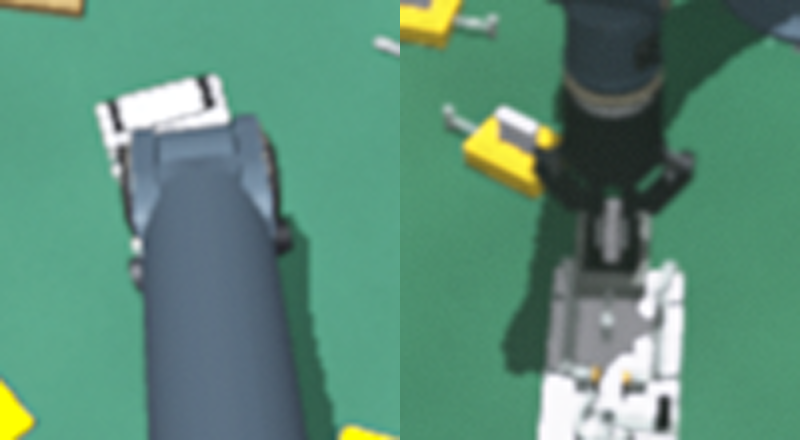

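The adapter is held by its rib with the bolt pointing forward at the guide. Grip opening is 0.125 and the weight shows as about −4 N. Next I lower it.

Run:
```python
from h import *
from plant import robot
def st(m):
    s=robot.sense(); print(m,round(s["t"],2),(Fi(s["tcp_pos"])*1000).round(1),(s["tcp_pos"][2]*1000).round(1),s["wrist_force"].round(1),s["opening"].round(3)); return s
q=F(-.128,0)
robot.move_straight([*q,.072],vel=.1); st("above")
h=robot.move_straight([*q,.0500],vel=.02,contact_N=5); s=st(("down",h))
if s["tcp_pos"][2]<.054:
    z=s["tcp_pos"][2]+.0003
    h=robot.move_straight([*F(-.092,0),z],vel=.02,contact_N=4); st(("push",h))
f=robot.grab_frame("scene");pickle.dump(f,open("scene2.pkl","wb"))
cv2.imwrite("pics/c4.png",crop(f,240,170,340,290,5))
```

```text
Traceback (most recent call last):
AttributeError: 'float' object has no attribute 'round'
```

```bash
cat >> h.py <<'E'
def st(robot,m):
    s=robot.sense(); print(m,round(s["t"],2),(Fi(s["tcp_pos"])*1000).round(1),round(s["tcp_pos"][2]*1000,1),s["wrist_force"].round(1),round(float(s["opening"]),3)); return s
E
python3 - <<'E'
from h import *
from plant import robot
q=F(-.128,0); st(robot,"above")
h=robot.move_straight([*q,.0500],vel=.02,contact_N=5); s=st(robot,("down",h))
if s["tcp_pos"][2]<.054:
    z=s["tcp_pos"][2]+.0003
    h=robot.move_straight([*F(-.092,0),z],vel=.02,contact_N=4); st(robot,("push",h))
f=robot.grab_frame("scene");pickle.dump(f,open("scene2.pkl","wb"))
cv2.imwrite("pics/c4.png",crop(f,240,170,340,290,5))
E
```

```text
above 6.38 [-127.7   -0.2] 72.1 [-0.1  0.2 -4.5] 0.125
('down', True) 7.3 [-128.2    0.3] 51.8 [ 0.1 -0.5  5.8] 0.129
('push', True) 7.67 [-128.2    0.4] 51.8 [-0.9  0.   3.8] 0.13
```

View pics/c4.png

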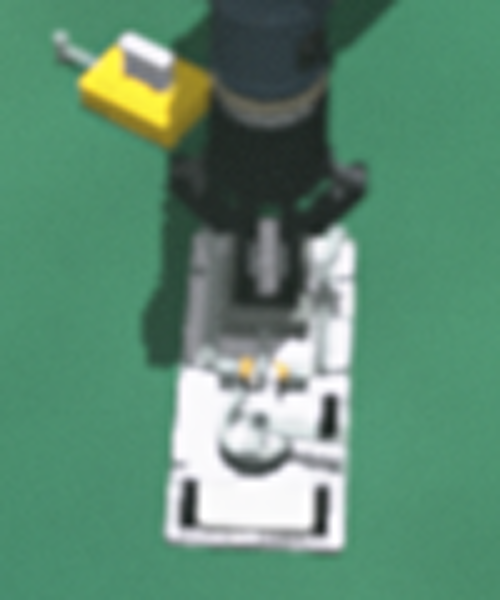

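It is seated: TCP at 51.8 mm against 51.6 expected, with the adapter between the rails. The push stopped early only because the vertical load relaxed. I'll ease off the down-force and push again.

Run:
```python
from h import *
from plant import robot
robot.move_straight([*F(-.128,0),.0528],vel=.02); robot.sleep(.2); s=st(robot,"eased")
x=-.128
for i in range(6):
    h=robot.move_straight([*F(-.092,0),.0528],vel=.025,contact_N=4); s=st(robot,("push",h))
    n=Fi(s["tcp_pos"])[0]
    if n>-.102 or n-x<.001: break
    x=n
```

```text
eased 8.18 [-128.6    0.2] 52.3 [ 0.3  1.  -5.6] 0.128
('push', True) 9.32 [-97.9   0.3] 52.0 [-1.3 -0.5  3.1] 0.125
```

Run:
```python
from h import *
from plant import robot
u=np.array([np.cos(YF),np.sin(YF),0])
for d in (-.0975,-.0965,-.0955,-.0945,-.0935):
    robot.move_straight([*F(d,0),.0530],vel=.02); robot.sleep(.1); s=st(robot,d); fx=s["wrist_force"]@u; print("fx",round(fx,2))
    if fx<-4.5: break
robot.sleep(.3); st(robot,"hold")
robot.grip(0.6); robot.sleep(.3); s=st(robot,"released")
p=s["tcp_pos"]; robot.move_straight([p[0],p[1],.14],vel=.2)
robot.goto(*[ [*F(-.20,.10),.25],[np.pi,0,YF]])
st(robot,"clear")
for n in("top","scene"):
    f=robot.grab_frame(n);pickle.dump(f,open(n+"3.pkl","wb"))
    if n=="top": a=crop(f,240,150,305,240,6)
    else: a2=crop(f,260,200,330,290,6)
cv2.imwrite("pics/c5.png",np.hstack([a,a2]))
```

```text
-0.0975 9.72 [-97.8  -0. ] 52.7 [-0.6  0.2 -4. ] 0.123
fx -0.57
-0.0965 10.07 [-97.2  -0. ] 52.7 [-1.5 -0.4 -5.7] 0.124
fx -1.52
-0.0955 10.43 [-96.5  -0. ] 52.7 [-4.4 -0.7 -3.9] 0.125
fx -4.47
-0.0945 10.78 [-95.4   0. ] 52.7 [-5.4 -1.5 -2.8] 0.127
fx -5.56
hold 11.07 [-95.4  -0. ] 52.7 [-4.5 -0.7 -2.7] 0.127
released 11.84 [-94.4  -0. ] 53.0 [-1.6 -0.7  0. ] 0.599
clear 13.79 [-200.1   99.8] 249.4 [ 0.7 -0.4  0.3] 0.601
```

View pics/c5.png

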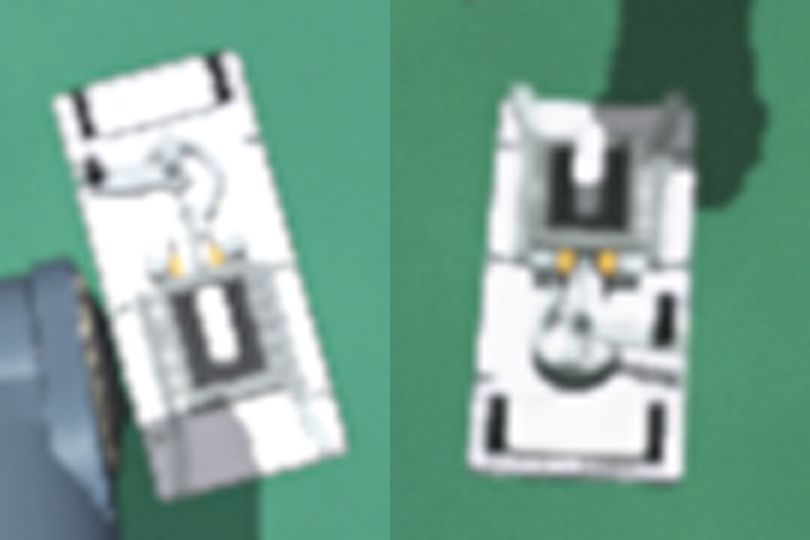

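The adapter lies flat in the guide against the brass contacts. The T-bar reaches into the hook mouth at top crop (185,195), and the post is at (93,172). I check the numbers, then take the post.

Run:
```python
from h import *
from plant import robot
f=pickle.load(open("top3.pkl","rb")); 
print("rib in fixture mm",Fi(ray(f,[[240+217/6,150+320/6]],.066))*1000)
robot.grip(.45,40)
p,o=postpose(.05,.15); robot.goto(p,o); st(robot,"above")
p,o=postpose(.05,.062); h=robot.move_straight(p,vel=.08,contact_N=6); st(robot,("down",h))
if not h:
    robot.grip(0,40); robot.sleep(.1); st(robot,"gripped")
    g=robot.grab_frame("scene"); cv2.imwrite("pics/c6.png",crop(g,250,170,350,290,5))
```

```text
rib in fixture mm [[-100.07793741   -3.07527298]]
above 15.26 [ 1.9 45.2] 150.2 [ 0.5 -0.   1.4] 0.45
('down', False) 16.51 [ 2.7 45. ] 62.6 [0.4 0.4 0. ] 0.446
gripped 16.95 [ 2.8 46.2] 62.7 [-0.7  4.1  3.7] 0.15
```

View pics/c6.png

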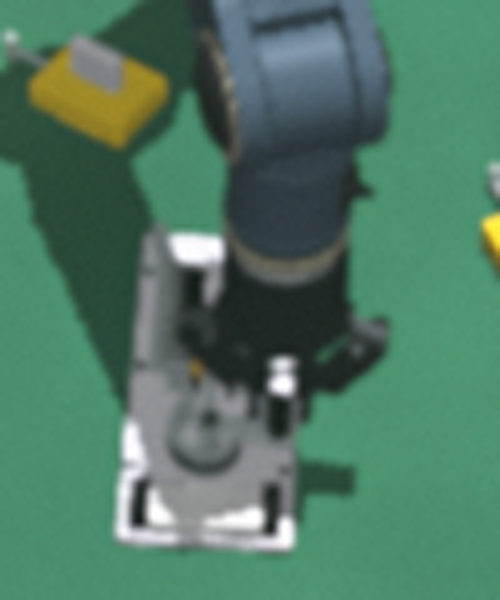

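```bash
cat > turn.py <<'E'
from h import *
from plant import robot
def step(c,off,vel=.04,settle=.05):
    p,o=postpose(c,.0625); d=F(*off)-AX
    robot.move_straight([p[0]+d[0],p[1]+d[1],p[2]],vel=vel,attitude=o); robot.sleep(settle)
    s=robot.sense(); w=s["wrist_force"]; a=YF
    wl=np.array([np.cos(a)*w[0]+np.sin(a)*w[1],-np.sin(a)*w[0]+np.cos(a)*w[1]])
    rad=wl@[np.sin(c),np.cos(c)]; tan=wl@[np.cos(c),-np.sin(c)]
    q=Fi(s["tcp_pos"])-off; cm=np.arctan2(q[0],q[1])%(2*np.pi)
    print(f"c{c:.2f} t{s['t']:.2f} meas {cm:.3f} r{np.hypot(*q)*1000:.1f} rad{rad:.1f} tan{tan:.1f} z{w[2]:.1f} op{s['opening']:.3f} mz{s['torque'][2]:.2f}",flush=True)
    return rad,tan,cm
E
python3 - <<'E'
from turn import *
off=np.array([0,.0012])
for c in np.arange(.2,1.25,.15):
    r,t,cm=step(c,off)
    if t<-9 or abs(r)>15: break
E
```

```text
c0.20 t17.37 meas 0.211 r44.9 rad2.1 tan1.2 z0.6 op0.149 mz0.00
c0.35 t17.73 meas 0.359 r44.7 rad1.5 tan1.8 z2.5 op0.147 mz0.02
c0.50 t18.10 meas 0.507 r44.6 rad1.3 tan1.9 z2.3 op0.148 mz0.02
c0.65 t18.47 meas 0.656 r44.5 rad-0.3 tan1.5 z4.3 op0.147 mz0.07
c0.80 t18.83 meas 0.806 r44.4 rad-1.1 tan1.8 z5.8 op0.149 mz0.07
c0.95 t19.20 meas 0.957 r44.2 rad-1.6 tan1.2 z4.8 op0.145 mz-0.01
c1.10 t19.57 meas 1.109 r44.1 rad-0.8 tan1.7 z5.0 op0.151 mz0.00
c1.25 t19.93 meas 1.259 r44.0 rad-1.3 tan1.0 z7.0 op0.146 mz0.02
```

Run:
```python
from turn import *
off=np.array([0,.0012])
for c in np.arange(1.35,2.36,.1):
    r,t,cm=step(c,off)
    if t<-8 or abs(r)>15: break
g=robot.grab_frame("scene"); cv2.imwrite("pics/c7.png",crop(g,250,170,350,290,5))
```

```text
c1.35 t20.24 meas 1.359 r44.0 rad-2.1 tan0.9 z6.5 op0.145 mz-0.00
c1.45 t20.55 meas 1.460 r44.0 rad0.1 tan1.7 z6.7 op0.146 mz0.03
c1.55 t20.86 meas 1.562 r43.9 rad-1.9 tan2.3 z5.8 op0.149 mz0.04
c1.65 t21.17 meas 1.666 r43.9 rad-2.2 tan0.6 z6.3 op0.146 mz0.06
c1.75 t21.48 meas 1.766 r43.8 rad-1.6 tan1.2 z7.3 op0.146 mz0.06
c1.85 t21.78 meas 1.868 r43.9 rad-1.5 tan1.5 z7.9 op0.145 mz0.07
c1.95 t22.09 meas 1.971 r43.8 rad-0.7 tan1.8 z7.9 op0.143 mz-0.03
c2.05 t22.40 meas 2.070 r43.8 rad-1.6 tan1.3 z7.1 op0.148 mz0.03
c2.15 t22.71 meas 2.173 r43.9 rad-0.8 tan2.1 z7.7 op0.146 mz0.07
c2.25 t23.02 meas 2.275 r43.9 rad-2.3 tan1.4 z7.9 op0.151 mz0.08
c2.35 t23.32 meas 2.375 r43.9 rad-1.7 tan2.6 z8.0 op0.149 mz0.06
```

View pics/c7.png

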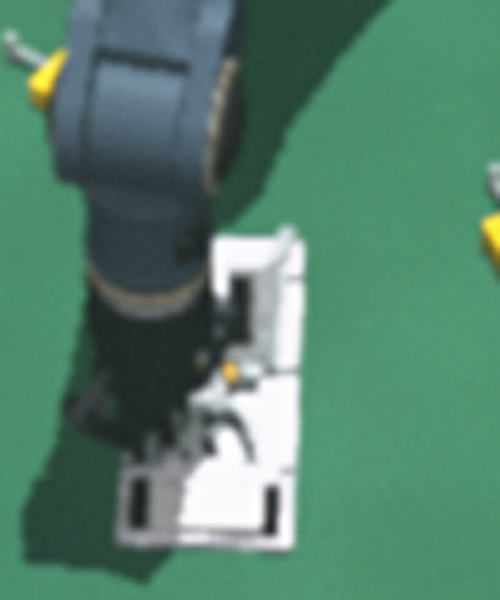

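The picture shows the cam turned, with the post and gripper on the far left side and the hook now wrapping at (235,430). Tangential force is still flat, so I continue in small steps.

Run:
```python
from turn import *
off=np.array([0,.0012])
for c in np.arange(2.41,3.3,.06):
    r,t,cm=step(c,off,vel=.03,settle=.1)
    if t<-1.5 or abs(r)>12: break
```

```text
c2.41 t23.73 meas 2.433 r44.0 rad-2.1 tan1.4 z8.0 op0.147 mz0.06
c2.47 t24.07 meas 2.496 r44.0 rad-0.5 tan1.7 z8.3 op0.148 mz0.06
c2.53 t24.43 meas 2.557 r44.0 rad-0.8 tan1.5 z8.0 op0.147 mz0.06
c2.59 t24.77 meas 2.616 r44.1 rad-0.4 tan1.6 z7.2 op0.150 mz0.16
c2.65 t25.12 meas 2.676 r44.1 rad-0.7 tan2.1 z7.8 op0.144 mz0.08
c2.71 t25.48 meas 2.736 r44.2 rad-1.0 tan2.5 z8.2 op0.148 mz0.12
c2.77 t25.82 meas 2.797 r44.2 rad-0.8 tan1.4 z8.9 op0.146 mz0.11
c2.83 t26.18 meas 2.858 r44.3 rad-1.2 tan2.2 z7.5 op0.151 mz0.13
c2.89 t26.52 meas 2.916 r44.3 rad-0.6 tan1.6 z7.5 op0.151 mz0.10
c2.95 t26.88 meas 2.974 r44.4 rad-0.8 tan1.6 z8.0 op0.146 mz0.10
c3.01 t27.23 meas 3.038 r44.4 rad0.0 tan2.3 z7.4 op0.148 mz0.13
c3.07 t27.57 meas 3.100 r44.5 rad-0.5 tan2.0 z8.5 op0.145 mz0.09
c3.13 t27.93 meas 3.157 r44.5 rad-0.3 tan2.4 z8.1 op0.144 mz0.15
c3.19 t28.27 meas 3.215 r44.6 rad0.7 tan0.8 z7.2 op0.148 mz0.17
c3.25 t28.62 meas 3.280 r44.6 rad-0.6 tan2.3 z8.6 op0.144 mz0.17
```

Run:
```python
from turn import *
off=np.array([0,.0012]); d=F(*off)-AX
for n,c in ((3,3.27),(5,3.30),(7,3.33)):
    p,o=postpose(c,.0625); b=robot.sense()["wrist_force"]
    h=robot.move_straight([p[0]+d[0],p[1]+d[1],p[2]],vel=.02,attitude=o,contact_N=n)
    w=robot.sense()["wrist_force"]; print(n,h,b.round(1),w.round(1))
    step(c,off,vel=.03,settle=.0) if not h else print("hit")
f=robot.grab_frame("top");g=robot.grab_frame("scene")
pickle.dump(f,open("top4.pkl","wb"));pickle.dump(g,open("scene4.pkl","wb"))
cv2.imwrite("pics/c8.png",np.hstack([crop(f,240,150,305,240,6),crop(g,260,200,330,290,6)]))
```

```text
3 False [-2.4  0.2  8.6] [-1.3 -0.8  8.9]
c3.27 t29.12 meas 3.293 r44.7 rad0.2 tan0.6 z8.3 op0.145 mz0.24
5 False [-0.5 -0.2  8.3] [-1.3  0.1  6.7]
c3.30 t29.62 meas 3.320 r44.8 rad-1.1 tan0.6 z7.6 op0.147 mz0.24
7 False [-0.7  1.   7.6] [-0.9 -0.7  7.1]
c3.33 t30.12 meas 3.347 r44.8 rad0.2 tan0.2 z7.6 op0.143 mz0.21
```

View pics/c8.png

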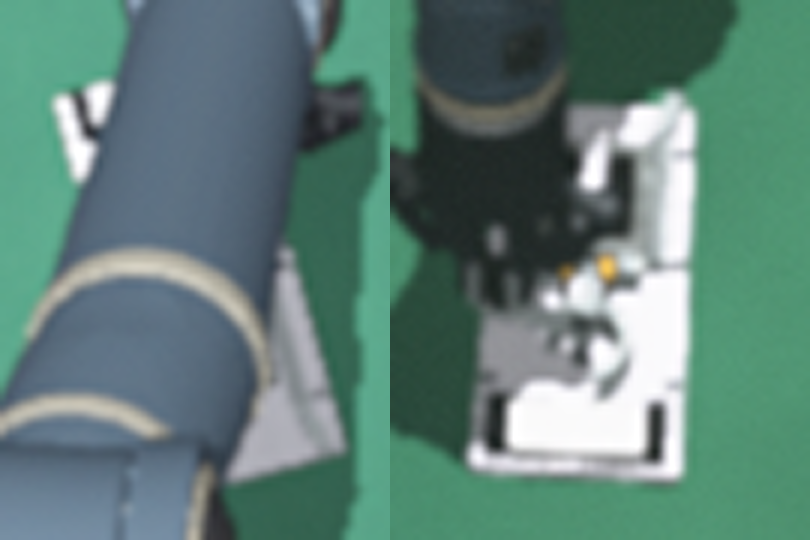

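The gripped post loads the wrist mainly through torque (mz rising to 0.24 Nm), so the tangential force reading is unclear. I'll regrip with the jaws along the tangent, leaving play around the post, so that only one pad pushes it and the force reads directly.

```bash
cat > push.py <<'E'
from h import *
from plant import robot
off=np.array([0,.0012]); d=F(*off)-AX
def pose(c,z=.0625):
    p,_=postpose(c,z,.0448); return [p[0]+d[0],p[1]+d[1],z],[np.pi,0,YF+np.pi-c]
def push(c,vel=.02,n=None):
    p,o=pose(c); h=robot.move_straight(p,vel=vel,attitude=o,contact_N=n); s=robot.sense(); w=s["wrist_force"]
    wl=np.array([np.cos(YF)*w[0]+np.sin(YF)*w[1],-np.sin(YF)*w[0]+np.cos(YF)*w[1]])
    q=Fi(s["tcp_pos"])-off; cm=np.arctan2(q[0],q[1])%(2*np.pi)
    t=wl@[np.cos(c),-np.sin(c)]
    print(f"c{c:.3f} t{s['t']:.2f} meas {cm:.3f} r{np.hypot(*q)*1000:.1f} tan{t:.1f} rad{wl@[np.sin(c),np.cos(c)]:.1f} z{w[2]:.1f} mz{s['torque'][2]:.2f} hit{h}",flush=True)
    return t
E
python3 - <<'E'
from push import *
robot.grip(.4); s=st(robot,"released")
p=s["tcp_pos"]; robot.move_straight([p[0],p[1],.11],vel=.15)
c=3.35; P,o=pose(c,.11); robot.goto(P,o); robot.grip(.3); st(robot,"turned")
P,o=pose(c,.0625); print(robot.move_straight(P,vel=.08,contact_N=8)); st(robot,"down")
robot.sleep(.2)
for c in np.arange(3.36,3.50,.02):
    t=push(c)
    if t<-2: break
E
```

```text
released 30.57 [ -9.3 -42.6] 61.7 [-0.7 -0.8 -0.2] 0.4
turned 32.49 [ -9.3 -42.5] 109.9 [-0.9 -0.2  0.3] 0.302
False
down 33.23 [ -9.  -42.6] 62.5 [0.5 0.5 0.5] 0.3
c3.360 t33.68 meas 3.359 r44.8 tan-0.1 rad0.3 z-0.3 mz-0.00 hitFalse
c3.380 t33.93 meas 3.381 r44.8 tan-0.3 rad1.0 z0.5 mz0.02 hitFalse
c3.400 t34.18 meas 3.401 r44.8 tan-0.1 rad0.7 z-0.6 mz-0.00 hitFalse
c3.420 t34.43 meas 3.420 r44.8 tan0.2 rad-0.2 z-0.5 mz-0.04 hitFalse
c3.440 t34.68 meas 3.441 r44.8 tan0.3 rad0.0 z-0.5 mz0.00 hitFalse
c3.460 t34.93 meas 3.462 r44.8 tan0.3 rad0.8 z0.7 mz-0.02 hitFalse
c3.480 t35.18 meas 3.481 r44.8 tan0.0 rad-1.1 z-0.3 mz-0.03 hitFalse
c3.500 t35.43 meas 3.501 r44.8 tan-0.4 rad0.5 z-1.1 mz-0.02 hitFalse
```

Run:
```python
from push import *
for c in np.arange(3.515,3.64,.015):
    t=push(c)
    if t<-6: break
```

```text
c3.515 t35.68 meas 3.516 r44.8 tan0.3 rad0.4 z-0.6 mz-0.03 hitFalse
c3.530 t35.93 meas 3.531 r44.8 tan0.4 rad-0.2 z-0.1 mz-0.03 hitFalse
c3.545 t36.18 meas 3.545 r44.8 tan-0.4 rad0.3 z-0.7 mz-0.05 hitFalse
c3.560 t36.43 meas 3.548 r44.7 tan-1.4 rad-0.2 z-2.0 mz0.02 hitFalse
c3.575 t36.68 meas 3.554 r44.5 tan-4.6 rad-0.9 z-3.2 mz0.00 hitFalse
c3.590 t36.93 meas 3.560 r44.5 tan-6.6 rad-1.6 z-4.5 mz0.01 hitFalse
```

Run:
```python
from push import *
for c in np.arange(3.60,3.70,.01):
    t=push(c)
    if t<-8.5: break
f=robot.grab_frame("scene")
```

```text
c3.600 t37.18 meas 3.563 r44.3 tan-6.5 rad-2.4 z-5.1 mz0.01 hitFalse
c3.610 t37.43 meas 3.567 r44.3 tan-7.7 rad-1.5 z-6.2 mz0.05 hitFalse
c3.620 t37.68 meas 3.577 r44.3 tan-7.4 rad-1.7 z-4.9 mz-0.02 hitFalse
c3.630 t37.93 meas 3.582 r44.3 tan-8.2 rad-2.5 z-5.8 mz0.02 hitFalse
c3.640 t38.18 meas 3.592 r44.3 tan-7.8 rad-2.7 z-5.4 mz-0.01 hitFalse
c3.650 t38.43 meas 3.596 r44.2 tan-8.2 rad-2.2 z-6.4 mz0.02 hitFalse
c3.660 t38.68 meas 3.607 r44.3 tan-7.8 rad-2.5 z-7.1 mz0.03 hitFalse
c3.670 t38.93 meas 3.616 r44.3 tan-8.2 rad-2.1 z-6.5 mz0.04 hitFalse
c3.680 t39.18 meas 3.619 r44.2 tan-8.1 rad-2.2 z-7.9 mz0.02 hitFalse
c3.690 t39.43 meas 3.626 r44.2 tan-9.9 rad-1.3 z-6.9 mz0.01 hitFalse
```

Run:
```python
from push import *
T=[]
for c in np.arange(3.70,3.78,.01):
    T.append(push(c))
    if T[-1]<-10.8 or (len(T)>1 and np.mean(T[-2:])<-10.2): break
robot.sleep(.2)
push(c)
```

```text
c3.700 t39.73 meas 3.638 r44.2 tan-8.7 rad-1.8 z-6.6 mz0.03 hitFalse
c3.710 t39.98 meas 3.647 r44.2 tan-9.0 rad-2.3 z-7.1 mz0.02 hitFalse
c3.720 t40.23 meas 3.654 r44.2 tan-9.6 rad-1.3 z-7.1 mz0.03 hitFalse
c3.730 t40.48 meas 3.665 r44.3 tan-9.9 rad-1.7 z-6.4 mz0.01 hitFalse
c3.740 t40.73 meas 3.671 r44.2 tan-9.1 rad-2.7 z-8.1 mz0.06 hitFalse
c3.750 t40.98 meas 3.684 r44.3 tan-8.4 rad-2.2 z-6.6 mz0.06 hitFalse
c3.760 t41.23 meas 3.689 r44.2 tan-9.7 rad-1.6 z-6.5 mz0.01 hitFalse
c3.770 t41.48 meas 3.693 r44.2 tan-10.6 rad-3.6 z-7.7 mz0.02 hitFalse
c3.770 t41.93 meas 3.693 r44.2 tan-10.4 rad-1.7 z-8.0 mz0.02 hitFalse
```

Resistance now climbs steadily, from 7.5 to 10.5 N as the post advances about 0.12 rad. That slope is far steeper than the soft contacts can give, so it is on the stops. I take a little more for margin.

Run:
```python
from push import *
T=[]
for c in np.arange(3.78,3.86,.01):
    T.append(push(c))
    if T[-1]<-12.6 or (len(T)>1 and np.mean(T[-2:])<-12): break
```

```text
c3.780 t42.18 meas 3.707 r44.3 tan-9.2 rad-2.7 z-7.5 mz0.03 hitFalse
c3.790 t42.43 meas 3.713 r44.3 tan-10.4 rad-2.2 z-6.2 mz-0.04 hitFalse
c3.800 t42.68 meas 3.724 r44.3 tan-9.4 rad-2.3 z-7.3 mz0.06 hitFalse
c3.810 t42.93 meas 3.728 r44.2 tan-11.5 rad-2.8 z-8.6 mz0.04 hitFalse
c3.820 t43.18 meas 3.739 r44.2 tan-10.4 rad-2.5 z-7.9 mz0.01 hitFalse
c3.830 t43.43 meas 3.742 r44.2 tan-12.4 rad-3.8 z-8.4 mz-0.03 hitFalse
c3.840 t43.68 meas 3.752 r44.2 tan-10.4 rad-2.2 z-8.1 mz0.02 hitFalse
c3.850 t43.93 meas 3.756 r44.2 tan-11.5 rad-3.4 z-8.3 mz0.06 hitFalse
c3.860 t44.18 meas 3.767 r44.2 tan-11.8 rad-2.6 z-8.5 mz0.04 hitFalse
```

The average is now about 11.5 N, roughly 4 N above the first sliding level and past the "3 N more" mark. I stop here, back off and clear out.

Run:
```python
from push import *
push(3.59,vel=.04); push(3.57)
P,o=pose(3.57,.14); robot.move_straight(P,vel=.15)
robot.goto([*F(-.20,.10),.25],[np.pi,0,YF]); robot.sleep(.3); st(robot,"clear")
im={}
for n in("top","scene"):
    f=robot.grab_frame(n);pickle.dump(f,open(n+"5.pkl","wb")); im[n]=f
    P=cloud(f); q=Fi(P); m=(f["range_z"]>0)&(P[...,2]>.06)&(P[...,2]<.085)&(np.hypot(q[...,0],q[...,1])<.06)
    print(n,"post",q[m].mean(0) if m.any() else None, m.sum())
cv2.imwrite("pics/c9.png",np.hstack([crop(im["top"],240,150,305,240,6),crop(im["scene"],260,200,330,290,6)]))
```

```text
c3.590 t44.63 meas 3.613 r45.2 tan-0.5 rad0.3 z0.2 mz0.00 hitFalse
c3.570 t44.88 meas 3.580 r44.7 tan-0.2 rad0.1 z0.2 mz-0.02 hitFalse
clear 46.85 [-199.6   99.7] 249.6 [-0.  -0.2  0.5] 0.304
top post [-0.02122728 -0.04279808] 18
scene post [-0.01787606 -0.04096902] 24
```

View pics/c9.png

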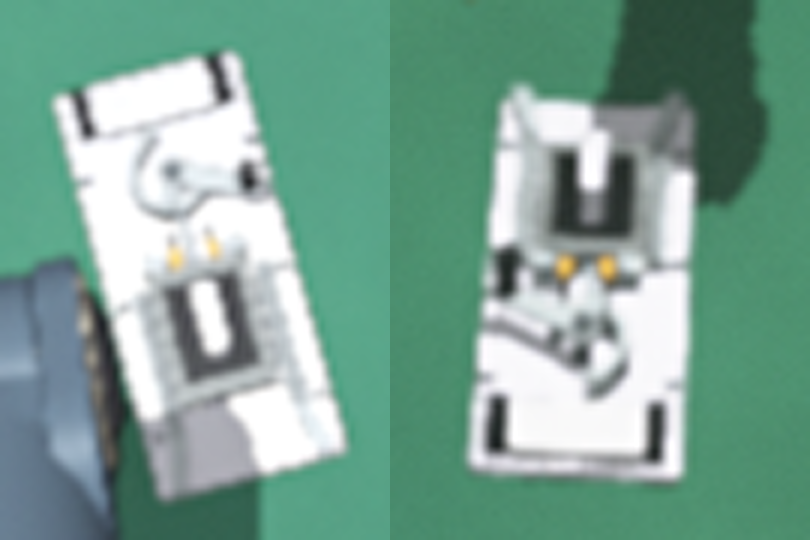

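The post is at about 3.57 rad. The adapter has been drawn in about 3–4 mm (rib from crop row 320 to 313) and lies flat. My estimate of the hook pull from the post force is 16–40 N, which could sit right at the lower limit. There is time, and 120 N is far off, so I push modestly further to about 14 N at the post.

Run:
```python
from push import *
P,o=pose(3.575,.14); robot.goto(P,o)
P,o=pose(3.575); print(robot.move_straight(P,vel=.12,contact_N=8))
push(3.73,vel=.04)
T=[]
for c in np.arange(3.79,3.95,.015):
    T.append(push(c,vel=.025))
    if T[-1]<-14.5 or (len(T)>1 and np.mean(T[-2:])<-13.5): break
```

```text
False
c3.730 t49.06 meas 3.717 r44.5 tan1.1 rad0.1 z0.0 mz-0.02 hitFalse
c3.790 t49.32 meas 3.750 r44.5 tan-3.3 rad-0.3 z-0.0 mz0.02 hitFalse
c3.805 t49.57 meas 3.753 r44.3 tan-6.1 rad-1.4 z-0.8 mz0.02 hitFalse
c3.820 t49.82 meas 3.755 r44.2 tan-7.5 rad-0.7 z-1.4 mz-0.01 hitFalse
c3.835 t50.07 meas 3.759 r44.1 tan-7.6 rad-1.7 z-2.2 mz0.08 hitFalse
c3.850 t50.32 meas 3.762 r44.0 tan-9.3 rad-2.4 z-4.5 mz0.02 hitFalse
c3.865 t50.57 meas 3.765 r43.8 tan-10.2 rad-2.0 z-5.3 mz0.06 hitFalse
c3.880 t50.82 meas 3.768 r43.7 tan-11.2 rad-3.8 z-6.2 mz-0.02 hitFalse
c3.895 t51.07 meas 3.781 r43.7 tan-12.0 rad-3.2 z-7.2 mz0.03 hitFalse
c3.910 t51.32 meas 3.785 r43.5 tan-13.5 rad-3.6 z-7.3 mz0.07 hitFalse
c3.925 t51.57 meas 3.798 r43.5 tan-13.3 rad-3.5 z-7.7 mz0.07 hitFalse
c3.940 t51.82 meas 3.813 r43.5 tan-13.2 rad-3.4 z-7.4 mz0.05 hitFalse
```

Run:
```python
from push import *
push(3.65,vel=.05); push(3.62,vel=.04)
P,o=pose(3.62,.14); robot.move_straight(P,vel=.15)
robot.goto([*F(-.20,.10),.25],[np.pi,0,YF]); robot.sleep(.3); st(robot,"clear")
a=pickle.load(open("top3.pkl","rb"));b=robot.grab_frame("top")
def rib(f):
    im=f["image"]; sub=im[196:212,268:284]; ys,xs=np.nonzero(sub.min(2)>225)
    return Fi(ray(f,[[268+xs.mean(),196+ys.mean()]],.066))*1000,len(xs)
print("rib before/after",rib(a),rib(b))
P=cloud(b);q=Fi(P);m=(b["range_z"]>0)&(P[...,2]>.06)&(P[...,2]<.085)&(np.hypot(q[...,0],q[...,1])<.06)
print("post",q[m].mean(0))
robot.close_job()
```

```text
c3.650 t52.26 meas 3.670 r44.9 tan-0.3 rad0.3 z-0.1 mz-0.03 hitFalse
c3.620 t52.51 meas 3.632 r44.7 tan0.4 rad0.3 z-0.4 mz-0.05 hitFalse
clear 54.47 [-199.6   99.7] 249.6 [ 0.4  0.6 -0.3] 0.302
rib before/after (array([[-99.1399343 ,  -0.67248622]]), 39) (array([[-94.53762911,   1.33146164]]), 39)
post [-0.02262217 -0.04127892]
the job is handed in; nothing more can be done
```

I set the adapter in the guide against the spring contacts, turned the cam clockwise until it went firm, backed off, and handed the job in at about 54.5 s. No verdict is reported.

**What I did:** I picked up the grey adapter by its rib and pushed it in until the contacts pushed back with about 5.5 N, with the T-bar in the open hook. I turned the cam by gripping the post to about 3.35 rad. After that I pushed it with one pad, so the force could be read directly.

**Last checks:**
- **Cam:** the post stands at about 3.6 rad.
- **Draw-in:** the rib moved about 4.6 mm along the guide, which fits the adapter being on the stops.
- **Tightness:** the post force rose steadily from about 7.5 N to about 13 N. That is far steeper than the contacts alone could give.
- **Release:** the tool force is near zero and the gripper is clear of everything.

**Uncertain or disagreeing:**
- **Force while gripping:** during the gripped part of the turn the tangential force stayed flat, because the load went into the wrist as torque. I therefore have no clean reading of the level against the contacts alone.
- **Hook pull:** I only inferred it from the post force, at roughly 20–45 N. It was not measured.
- **Extra push:** I stopped first at about 11.5 N, then went back for about 0.04 rad more so the pull would clear the 16 N minimum.
- **Rib position across the guide:** the camera put it 2 mm different before and after, which is within one pixel.
- **Other things on the bench:** nothing suggested contact with them, but I did not measure their positions again at the end.

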